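Unhook a wet mask and stand it in the painting rest

ROBOT

A 6-joint arm with a two-finger parallel gripper is mounted at the origin on the work surface. World frame = base frame: x ahead of the robot, y to its left, z up, the work surface at z = 0. Lengths are in mm, angles in rad, forces in N, time in s.
With the tool pointing down it reaches from about 350 to 975 mm from the base axis. Payload 7.1 kg.
Tool frame: the origin (TCP) lies midway between the tips of the shut fingers; the grasp point (between the pads) lies 19 mm behind it (ctrl.grip_point_offset is the distance from the TCP to the grasp point, in mm); z points along the fingers, y is the line along which they close (so a half turn about z gives the same grasp; the last joint's range is limited). The gripper opens to 88 mm and grips with 3 to 60 N. Pads are 20 mm wide; open, the fingers measure 115 mm over their backs; the gripper's body (75 mm by 178 mm) begins 61 mm behind the grasp point.
Start: joints at [-1.302, 0.423, 1.63, -0, 1.089, -0.019], TCP at [177.42, -599.272, 222.675] pointing down, gripper open.
Joint ranges: [-3, 3], [-0.9, 2.11], [0.09, 2.58], [-1.31, 4.45], [0.11, 2.69], [-2.54, 2.54]. Speed limits (rad/s): [2.39, 2.39, 3.01, 3.14, 3.14, 3.14].

INTERFACE

Orientations are given as a rotation vector (axis times angle).
In Python, from workcell import get_obs, optics, close_job, spotter, ctrl gives the robot as it stands. The module is installed in compiled form; this text tells all that it offers.
- The arm moves only by the tool move_arm, never from a script. Its argument "rows" is a list of rows, each a list of 5 numbers: the shift along the tool's x, y, z in cm, then the turn about the tool's z in degrees, then the opening in per cent of the stroke, from 0 (shut) to 100 (fully open). A call has 1 to 10 rows; each row shifts and turns the commanded pose from where the row before left it, along the tool's axes as they then stand; what a row does not reach is not made up. A row lasts 1/8 s, in which the tool goes at most 62.5 mm and 10.7 degrees, less where a joint would pass 70% of its speed; a pose out of reach is approached as far as the arm can. A call with a gripper value outside its range is refused whole. The fingers move at their own pace and stop on an object; the grip force is fixed at half the most. Time passes only in rows, so rows that do not move let the fingers close. It gives the time, the measured TCP pose, the force, the opening and the grip force at its end, in the units of the state.
- get_obs(): the state, without advancing time (a new reading comes with each control period).
- optics.get_image(name): name is "scene" or "top" or "wrist"; returns the picture (384x512x3 uint8, blue, green, red); there is no depth.
- optics.calibration(name): a dict with "camera_matrix" (3x3 intrinsics, pixels), "distortion" ([k1, k2, p1, p2, k3] as OpenCV has them; the pictures are not rectified), "xyz" and "orientation" of the camera in the world. Camera axes: x right, y down, z forward; pixel columns grow to the right and rows downward; lengths in mm; the calibration is good to about 2 mm. A picture is of the moment at which its call begins: read the wrist's pose just before it. calibration takes no time and is no camera call; for the wrist camera it gives the pose at the moment of the call.
- close_job(): hands the job in; it is judged then, once.
Trained networks look in the newest picture that a camera, given by its name, has taken for a name from the list of things; names that differ only in an ending like _2 or _b are one class to them, and where a whole thing is asked for, a point or a joint stands for the part that bears it (a point fixed in the world has none). Each returns a list of dicts, best first, with "conf" (0 to 1); they miss things now and then, are a little off and sometimes report something else, mostly with a low value. They report only what shows in the picture. A call takes as long as a camera call. They do not tell look-alikes from the thing itself.
- spotter.find_in(camera, label): "point" ([column, row] in pixels, amid what is visible of it).
- spotter.regions_of(camera, label): "region" (384x512 bool, what is visible of it) and "point" ([column, row] in pixels, amid what is visible of it).
The state is a dict: "t": time; "qpos": joint angles; "qvel": joint speeds; "joint_torque": joint torques, N m; "ee_pos": TCP position; "orientation": TCP orientation; "ft_force": force on the tool from outside, world axes, zero at the start; "moment": the same for the moment, N m; "width": finger opening in mm; "grasp_force": force on a finger pad.
Only numpy, scipy, OpenCV 4.12 (cv2) and the standard library are available. Lean on these libraries where they do the work, as an engineer would, in place of code of your own. Each camera call takes 0.05 s, during which the arm holds its last target. There are 200 camera calls.

TASK

Take the gold mask off its drying peg: its wire hook has to be raised and slipped sideways off the peg. Then stand the mask upright, lying back flat against the same board, with its chin down in the blue painting rest below, and let it go. The front of the mask is wet with varnish, so handle it only by its outer edges (for instance on spread fingers under the cheeks), never touch the face or let it drop, leave the red mask hanging, and do not upset the jars and pots.

Things in the scene. Friction and masses are not known exactly. Their poses are not given: they have to be found in the camera images.
- rack: Fixed plywood board, 430 mm up the slope, 560 wide, leaning back 50 degrees from horizontal, front towards the robot. Origin on the table, 30 mm below the middle of the front's lower edge; x level into the board, y left, z up. Point s up the slope, n out of the surface: x = s cos50 - n sin50, z = 30 + s sin50 + n cos50. Edge battens (sides y = +-290, bottom s = 0) stand 10 to 14 out.
- rest_low (a point): Point on the board's surface, middle line, s = 60 mm. The blue rest is on this line: a shelf 60 mm wide (y), 20 deep (n), with a 5 mm thick, 11 mm high lip at each end (50 between lips), open in front. It is clamped with its shelf top anywhere from 0 to 40 mm up the slope from this point; where is not reported: see it or feel for it.
- gold_mask: Gold resin mask, 0.2 to 0.4 kg. Origin: back surface, mid-width, at the cheeks' lower edges. Axes as the rack's while it hangs straight; own directions u up the slope (x cos50 + z sin50), y left, n out. 16 mm thick rim. Cheeks u 0 to 70, 130 wide, flat lower edges at u = 0; chin 40 wide, u 0 to -35; forehead radius 65 about u = 70. It hangs with the peg centre at u = 189.
- gold_mask_face: Wet, bulging front of the gold mask with the nose, not to be touched: a disc of radius 56 about u = 70, y = 0, from n = 16 out to 30 (nose 36). Part of the mask, same origin and axes.
- gold_brow (a point): Centre of the gold mask's forehead circle, at its back (u = 70, n = 0). On top of the forehead is the hook, 6 mm wire at n = 7: stem at y = -13 up to u = 188, peak at y = 0, u = 200, short leg at y = +13 down to an open end at u = 173. Raised 21 to 49 mm, the peg is under the open end and above the forehead; the mask can then slide to -y (right), over 21 mm, till the leg is past the peg.
- gold_chin (a point): Middle of the underside of the gold mask's chin at its back (u = -35, n = 0); it ends on the rest's shelf.
- red_mask: A red mask of the same shape and size; origin and axes as for the gold one. The two masks hang on two steel pegs, either way round. The pegs are 10 mm thick, stand 18 mm out square to the board, and are at s = 380, y = +145 and y = -145 mm on it. Leave the red mask hanging.
- varnish_jar: Closed jar with white cap, 54 mm across, 45 high, in front of the board's left part. Origin: centre of its underside.
- paint_tin: Tin with a blue band, 52 mm across, 42 high, in front of the board's right part. Origin: centre of its underside.
- brush_pot: Blue pot with brushes, 72 mm across, 210 high with the brushes, left of the board. Origin: centre of its underside.
- rinse_cup: Grey cup, 76 mm across, 85 high, right of the board. Origin: centre of its underside.
Mind the look-alikes: they are no part of the job. There is more than one size of the gold_mask; the job needs the larger.

How it is judged:
By the outcome, as a careful person would: the job done as asked, in the order asked, and still so for the second after the job is handed in, with the robot touching nothing.
It also fails if it takes over 66 s, if anything falls off the work surface, if the arm or the gripper's body presses on something with over 40 N, if the wrist force passes 120 N, or if a joint passes its speed limit or range.

## Working session

There is one attempt and no reset: what is moved stays moved. The work goes in short steps, Python scripts to look and compute and a tool call to move; the robot and the scene stay as the last step left them, time stands still between calls to the robot, and variables do not carry over. Pictures are saved under pics/ and viewed, at most 13 in all, crops included, and the job is handed in when it is done.

Besides the shell and the picture viewer there is one more tool, called after "Request:" as name(argument=value, ...), one argument or row to a line, values as JSON. move_arm: Moves the arm, as the interface text tells. Its arguments: {"type":"object","properties":{"rows":{"type":"array","items":{"type":"array","items":{"type":"number"}}}},"required":["rows"]}

```bash
mkdir -p pics
cat > h.py <<'E'
import numpy as np,cv2
from scipy.spatial.transform import Rotation as R
from workcell import get_obs, optics, close_job, spotter, ctrl
def ray(name,pts):
    c=optics.calibration(name);K=np.array(c['camera_matrix']);d=np.array(c['distortion'])
    p=cv2.undistortPoints(np.array(pts,float).reshape(-1,1,2),K,d).reshape(-1,2)
    o=np.array(c['orientation'],float)
    Rm=R.from_rotvec(o).as_matrix() if o.shape==(3,) else o
    return np.array(c['xyz']),(Rm@np.c_[p,np.ones(len(p))].T).T
def proj(name,X):
    c=optics.calibration(name);Rm=np.array(c['orientation'],float)
    Rm=R.from_rotvec(Rm).as_matrix() if Rm.shape==(3,) else Rm
    r=Rm.T; t=-r@np.array(c['xyz'])
    return cv2.projectPoints(np.array(X,float).reshape(-1,3),cv2.Rodrigues(r)[0],t,np.array(c['camera_matrix']),np.array(c['distortion']))[0].reshape(-1,2)
def tri(rs):
    A=0;b=0
    for o,d in rs:
        d=d/np.linalg.norm(d);P=np.eye(3)-np.outer(d,d);A=A+P;b=b+P@o
    return np.linalg.solve(A,b)
E
python3 - <<'E'
from h import *
for n in("scene","top","wrist"):
    cv2.imwrite(f"pics/{n}0.png",optics.get_image(n))
    c=optics.calibration(n);print(n,c['xyz'],c['orientation'],c['camera_matrix'][0])
    if n!='wrist':
      for l in("rack","rest_low","gold_mask","gold_brow","gold_chin","red_mask","varnish_jar","paint_tin","brush_pot","rinse_cup"):
        print(l,[(np.round(q['point']).tolist(),round(q['conf'],2)) for q in spotter.find_in(n,l)][:3])
o=get_obs();print(o['t'],o['ee_pos'],o['orientation'],R.from_rotvec(o['orientation']).as_matrix().round(2),o['ft_force'])
E
```

```text
scene [1254.86644097 -612.47764129 1351.66361044] [-2.31270284 -0.9954716   0.32782207] [471.2012174   0.        240.3947872]
rack [([258.0, 222.0], 0.86)]
rest_low [([259.0, 221.0], 0.75), ([168.0, 248.0], 0.18)]
gold_mask [([297.0, 176.0], 0.85), ([272.0, 130.0], 0.67)]
gold_brow [([297.0, 179.0], 0.9), ([272.0, 134.0], 0.59)]
gold_chin [([294.0, 179.0], 0.83), ([272.0, 131.0], 0.73), ([258.0, 223.0], 0.28)]
red_mask [([230.0, 235.0], 0.75)]
varnish_jar [([252.0, 168.0], 0.55)]
paint_tin [([169.0, 246.0], 0.66), ([253.0, 170.0], 0.49)]
brush_pot [([303.0, 140.0], 0.67)]
rinse_cup []
top [ 372.97740107   11.29955493 1278.50974215] [-2.12416405  2.1120416  -0.20513395] [450.58684141   0.         258.22764673]
rack [([261.0, 134.0], 0.81)]
rest_low [([266.0, 134.0], 0.74)]
gold_mask [([124.0, 271.0], 0.93), ([205.0, 138.0], 0.87), ([263.0, 138.0], 0.16)]
gold_brow [([127.0, 276.0], 0.94), ([204.0, 141.0], 0.86)]
gold_chin [([204.0, 137.0], 0.59), ([122.0, 272.0], 0.55)]
red_mask [([324.0, 133.0], 0.6)]
varnish_jar [([189.0, 248.0], 0.8)]
paint_tin [([346.0, 230.0], 0.68), ([203.0, 138.0], 0.41)]
brush_pot [([109.0, 223.0], 0.86), ([409.0, 212.0], 0.74), ([261.0, 135.0], 0.7)]
rinse_cup [([408.0, 212.0], 0.86)]
wrist [ 250.90408322 -578.19403026  385.21780864] [ 2.32699013 -1.74004483 -0.2453469 ] [280.99835469   0.         252.92783698]
1.15 [ 177.40828325 -599.26858965  222.66684429] [-3.10911987e+00 -4.50523442e-01  2.11433473e-05] [[ 0.96  0.28 -0.  ]
 [ 0.28 -0.96 -0.  ]
 [-0.   -0.   -1.  ]] [-0.07158204  0.5768105   0.13182092]
```

```bash
python3 -c "
import cv2,numpy as np
a=cv2.imread('pics/scene0.png');b=cv2.imread('pics/top0.png')
cv2.imwrite('pics/s1.png',cv2.resize(a[70:320,100:400],None,fx=2.4,fy=2.4,interpolation=2))
cv2.imwrite('pics/t1.png',cv2.resize(b[50:320,80:440],None,fx=2.2,fy=2.2,interpolation=2))"
```

```text
(no output)
```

View pics/s1.png

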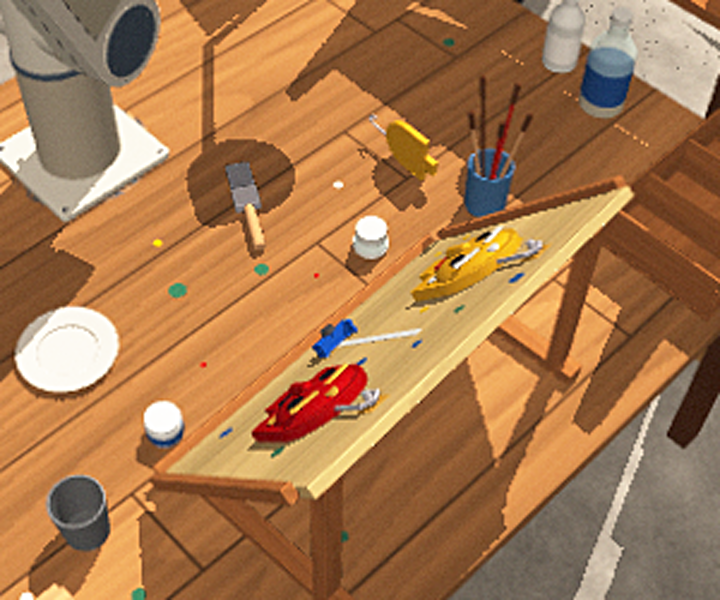

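View pics/t1.png

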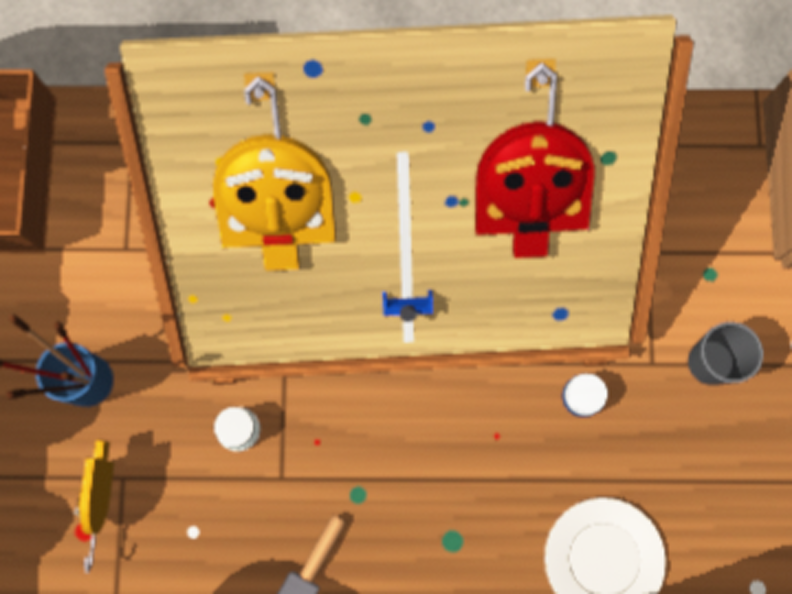

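The gold mask hangs on the left peg (top view, full image about (199,137)) and the red one on the right. The blue rest is at about (265,188). The small look-alike gold mask lies at the lower left, near the brush pot. Next I'll fit the rack pose from corners and pegs in both views.

```bash
cat > fit.py <<'E'
from h import *
from scipy.optimize import least_squares
c5,s5=np.cos(np.radians(50)),np.sin(np.radians(50))
def rk(p,s,y,n):
    x=s*c5-n*s5;z=30+s*s5+n*c5
    c,s_=np.cos(p[2]),np.sin(p[2])
    return np.array([p[0]+c*x-s_*y,p[1]+s_*x+c*y,z])
T=lambda a,b:np.array([a/2.2+80,b/2.2+50]); S=lambda a,b:np.array([a/2.4+100,b/2.4+70])
E
python3 - <<'E'
from fit import *
obs=[("top",(430,280,0),T(122,43)),("top",(430,-280,0),T(674,17)),("scene",(430,280,0),S(632,187)),("scene",(430,-280,0),S(312,497)),
("top",(380,145,16),T(262,89)),("top",(380,-145,16),T(541,75))]
f=lambda p:np.concatenate([proj(n,rk(p,*q))[0]-m for n,q,m in obs])
r=least_squares(f,[500,0,0],x_scale=[100,100,.1]);p=r.x;print(p,r.fun.reshape(-1,2).round(1))
np.save('rack.npy',p)
for n,U in(("top",T),("scene",S)):
  im=cv2.imread(f'pics/{n}0.png');im=cv2.resize(im,None,fx=3,fy=3,interpolation=2)
  def d(s,y,nn,c):
    q=proj(n,rk(p,s,y,nn))[0]*3+1;cv2.circle(im,(int(q[0]),int(q[1])),2,c,-1)
  for y0 in(145,-145):
    for u,y in((0,65),(0,-65),(-35,20),(-35,-20),(0,20),(0,-20)): d(191+u,y0+y,16,(0,255,0))
    d(380,y0,18,(255,0,255))
  for sh in(60,80,100):
    for y in(30,-30): d(sh,y,20,(0,255,255));d(sh,y,0,(255,255,255))
  a=(rk(p,200,0,0));q=proj(n,a)[0]*3
  x0,y0=int(max(0,q[0]-320)),int(max(0,q[1]-230));cv2.imwrite(f'pics/{n}2.png',im[y0:y0+560,x0:x0+700])
E
```

```text
[ 5.72509412e+02 -8.59978547e+00  6.19712931e-02] [[-1.3 -0.6]
 [ 1.5 -2.2]
 [-1.6 -0.5]
 [-1.7 -2.5]
 [-1.2 -0.5]
 [ 0.8 -1. ]]
```

View pics/top2.png

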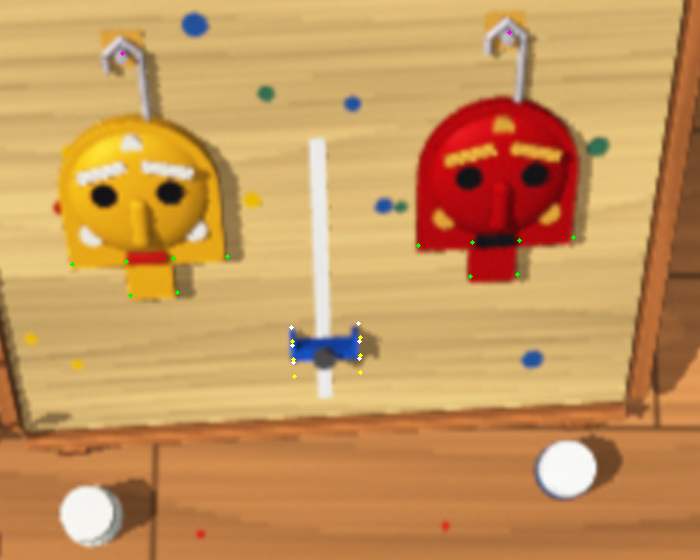

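View pics/scene2.png

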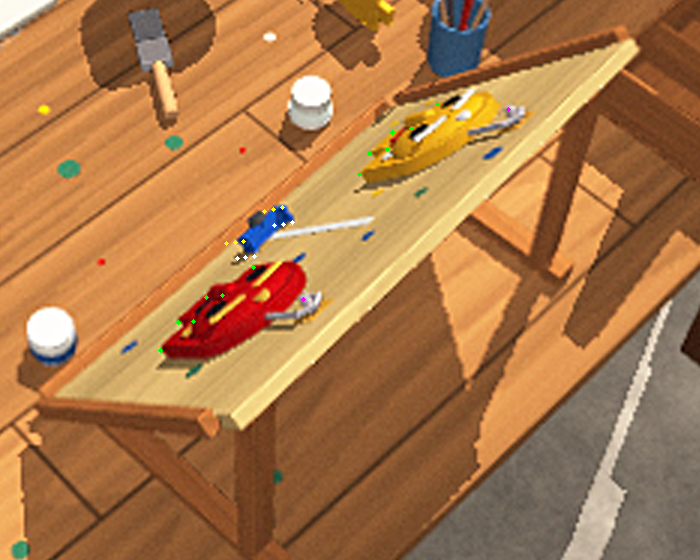

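The fit agrees with both views to a few pixels, with the rack at about (572, -9) and yawed 3.55°. The rest shelf looks to be around s≈80. Moving up and over, with the wrist camera to check.

Request:
move_arm(
  rows=[
    [0,0,-4,6.4,73],
    [0,0,-4,6.4,73],
    [2.8,-4.4,0,0,73],
    [2.8,-4.4,0,0,73],
    [2.8,-4.4,0,0,73],
    [2.8,-4.4,0,0,73],
    [2.8,-4.4,0,0,73],
    [2.8,-4.4,0,0,73],
    [2.8,-4.4,0,0,73],
    [2.8,-4.4,0,0,73],
  ],
)

```text
t: 2.4
ee_pos: [378.9, -232.1, 303.0]
orientation: [3.139, 0.101, 0.001]
ft_force: [1.0, 0.0, -0.3]
width: 64.2
grasp_force: 0.0
```

Request:
move_arm(
  rows=[
    [2.8,-4.4,0,0,73],
    [2.8,-4.4,0,0,73],
    [2.8,-4.4,0,0,73],
    [2.8,-4.4,0,0,73],
    [2,-4,0,0,73],
    [0,0,0,0,73],
  ],
)

```text
t: 3.15
ee_pos: [497.0, -7.2, 302.7]
orientation: [-3.139, -0.107, -0.001]
ft_force: [-0.3, -0.3, -0.4]
width: 64.1
grasp_force: 0.0
```

Run:
```python
from fit import *
p=np.load('rack.npy')
o=get_obs();M=R.from_rotvec(o['orientation']).as_matrix();print(o['t'],o['ee_pos'],np.degrees(np.arctan2(M[1,0],M[0,0])),o['width'],o['ft_force'])
im=optics.get_image('wrist');cv2.imwrite('pics/w3raw.png',im);print(optics.calibration('wrist')['xyz'])
f=1.5;im=cv2.resize(im,None,fx=f,fy=f,interpolation=2)
def d(s,y,nn,c):
    q=proj('wrist',rk(p,s,y,nn))[0]*f
    if abs(q).max()<2000: cv2.circle(im,(int(q[0]),int(q[1])),1,c,-1)
for y0 in(145,-145):
    for u,y in((0,65),(0,-65),(-35,20),(-35,-20),(0,20),(0,-20)): d(191+u,y0+y,16,(0,255,0))
    d(380,y0,18,(255,0,255))
for sh in(60,80,100):
    for y in(30,-30): d(sh,y,20,(0,255,255));d(sh,y,0,(255,255,255))
cv2.imwrite('pics/w3.png',im)
```

```text
3.15 [496.96026972  -7.24296488 302.66315961] 3.911104470959759 64.06762057775113 [-0.29692466 -0.28678238 -0.44986874]
[572.75712786  -3.91967304 465.06652789]
```

View pics/w3.png

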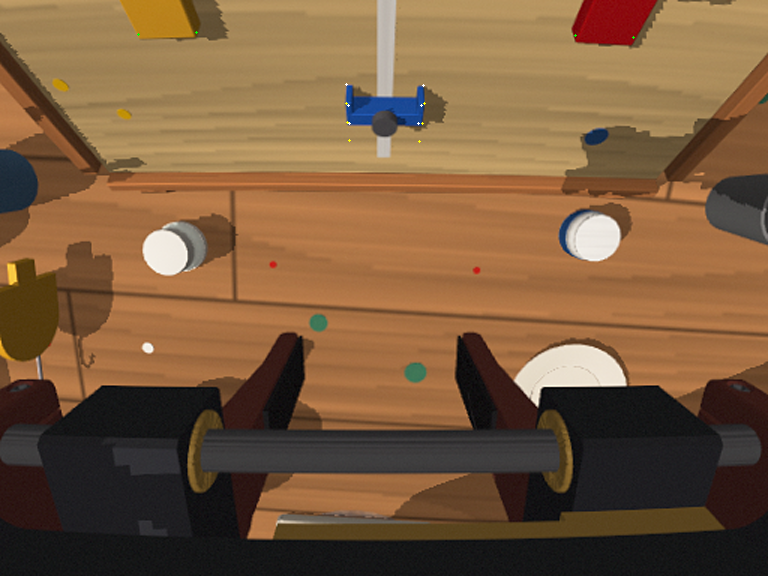

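The wrist view agrees with the model: chin corners at about (138,37) and (196,34), blue rest at (385,105). I'll work out the shelf height from pixel profiles and the next move.

Run:
```python
from fit import *
p=np.load('rack.npy');im=cv2.imread('pics/w3raw.png').astype(int)
for y in(15,-15):
  for n in (0,20):print('y',y,'n',n,[(s,proj('wrist',rk(p,s,y,n))[0].round(1).tolist()) for s in(80,90,100)])
for c in(246,268): print(c,[(r,im[r,c].tolist()) for r in range(58,88)])
for y in(28,-28):print(y,[(s,n,proj('wrist',rk(p,s,y,n))[0].round(1).tolist()) for s in(90,100) for n in(0,20)])
for c in(233,280): print(c,[(r,im[r,c].tolist()) for r in range(50,86)])
# approach target
o=get_obs();M=R.from_rotvec(o['orientation']).as_matrix()
for lab,s,y,n in(('goldcontact',191,145,16),('ctr',191,0,16)):
  c=rk(p,s,y,n);print(lab,c,(M.T@(c-o['ee_pos'])).round(1))
```

```text
y 15 n 0 [(80, [244.4, 70.1]), (90, [244.2, 63.6]), (100, [244.0, 56.7])]
y 15 n 20 [(80, [244.2, 82.0]), (90, [244.0, 75.6]), (100, [243.7, 68.8])]
y -15 n 0 [(80, [268.6, 70.2]), (90, [269.0, 63.7]), (100, [269.5, 56.8])]
y -15 n 20 [(80, [269.0, 82.1]), (90, [269.4, 75.7]), (100, [269.9, 69.0])]
246 [(58, [87, 134, 165]), (59, [87, 135, 164]), (60, [87, 135, 165]), (61, [90, 137, 168]), (62, [66, 101, 125]), (63, [49, 79, 100]), (64, [97, 66, 61]), (65, [130, 61, 24]), (66, [111, 53, 16]), (67, [124, 60, 22]), (68, [136, 66, 25]), (69, [151, 74, 29]), (70, [152, 73, 29]), (71, [149, 73, 27]), (72, [152, 74, 30]), (73, [150, 72, 27]), (74, [149, 72, 24]), (75, [151, 73, 26]), (76, [181, 88, 34]), (77, [136, 64, 19]), (78, [142, 70, 26]), (79, [141, 67, 23]), (80, [139, 66, 21]), (81, [142, 69, 26]), (82, [144, 65, 13]), (83, [136, 100, 106]), (84, [87, 145, 181]), (85, [94, 146, 179]), (86, [91, 140, 172]), (87, [89, 138, 169])]
268 [(58, [89, 135, 166]), (59, [90, 136, 164]), (60, [87, 135, 166]), (61, [88, 136, 167]), (62, [87, 136, 167]), (63, [87, 139, 172]), (64, [102, 110, 12
[... 1676 characters left out ...]
151, 71, 22]), (60, [151, 74, 27]), (61, [153, 75, 28]), (62, [152, 74, 27]), (63, [152, 73, 26]), (64, [152, 73, 24]), (65, [152, 74, 23]), (66, [153, 74, 25]), (67, [154, 76, 28]), (68, [158, 77, 28]), (69, [155, 76, 27]), (70, [144, 70, 22]), (71, [145, 72, 29]), (72, [141, 69, 22]), (73, [141, 69, 25]), (74, [136, 67, 24]), (75, [133, 64, 20]), (76, [148, 72, 29]), (77, [145, 70, 26]), (78, [141, 67, 20]), (79, [144, 68, 22]), (80, [148, 70, 19]), (81, [152, 71, 25]), (82, [145, 65, 18]), (83, [130, 64, 33]), (84, [61, 68, 78]), (85, [54, 83, 102])]
goldcontact [673.83290046 142.96629096 186.59909039] [ 187.4 -139.3  115.9]
ctr [682.81298747  -1.75536615 186.59909039] [186.6   5.7 115.9]
```

Shelf top is at s≈89 (the back and front edges agree), so the mask's final origin is s≈124, 67 mm below where it hangs. Approaching just short of the cheeks' lower edges.

Request:
move_arm(
  rows=[
    [3.24,-2.78,0,0.4,73],
    [3.24,-2.78,0,0,73],
    [3.24,-2.78,0,0,73],
    [3.24,-2.78,0,0,73],
    [3.24,-2.78,0,0,73],
    [0,0,4,0,73],
    [0,0,4,0,73],
    [0,0,3,0,73],
    [0,0,1.3,0,73],
    [0,0,0,0,73],
  ],
)

```text
t: 4.45
ee_pos: [649.5, 137.8, 179.4]
orientation: [3.14, 0.089, -0.002]
ft_force: [-0.3, -0.3, -0.1]
width: 64.3
grasp_force: 0.0
```

```bash
cat > st.py <<'E'
from fit import *
p=np.load('rack.npy')
o=get_obs();M=R.from_rotvec(o['orientation']).as_matrix();print(o['t'],o['ee_pos'].round(1),'yaw',np.degrees(np.arctan2(M[1,0],M[0,0])),o['width'],o['ft_force'].round(2))
E
python3 - <<'E'
from st import *
im=optics.get_image('wrist');f=1.5;im=cv2.resize(im,None,fx=f,fy=f,interpolation=2)
c=rk(p,191,145,16);print((M.T@(c-o['ee_pos'])).round(1))
for u,y in((0,65),(0,-65),(-35,20),(-35,-20),(0,20),(0,-20)):
    q=proj('wrist',rk(p,191+u,145+y,16))[0]*f;cv2.circle(im,(int(q[0]),int(q[1])),2,(0,255,0),-1)
cv2.imwrite('pics/w4.png',im)
E
```

```text
4.45 [649.5 137.8 179.4] yaw 3.2323020170448635 64.29382145568398 [-0.28 -0.32 -0.08]
[24.6 -3.8 -7.3]
```

View pics/w4.png

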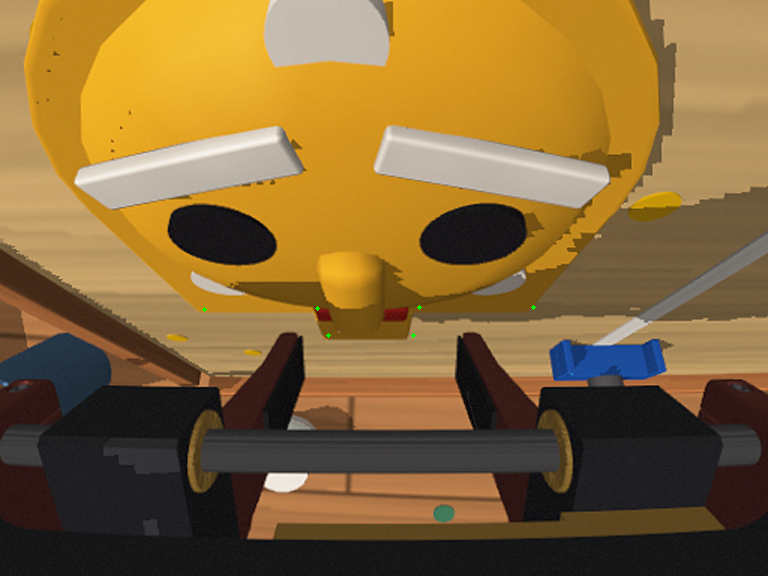

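The face is clear of the fingers. The chin (x≈366 px) is slightly left of the fingers' middle (380), so I'll shift about 5 mm and touch slowly.

Request:
move_arm(
  rows=[
    [0.4,-0.3,0,-0.3,73],
    [0.4,-0.25,0,0,73],
    [0.3,0,0,0,73],
    [0.1,0,0,0,73],
    [0.1,0,0,0,73],
    [0,0,0,0,73],
  ],
)

```text
t: 5.25
ee_pos: [660.0, 145.2, 179.9]
orientation: [3.14, 0.098, -0.008]
ft_force: [-9.8, -0.1, 7.6]
width: 63.7
grasp_force: 5.1
```

Request:
move_arm(
  rows=[
    [0.1,0,0,0,73],
    [0.1,0,0,0,73],
    [0,0,0,0,73],
  ],
)

```text
t: 5.62
ee_pos: [660.2, 145.2, 179.9]
orientation: [3.14, 0.098, -0.015]
ft_force: [-17.3, 0.1, 11.2]
width: 63.9
grasp_force: 8.4
```

Contact made. Lifting a little along the slope.

Request:
move_arm(
  rows=[
    [0.1,0,-0.2,0,73],
    [0.15,0,-0.2,0,73],
    [0.15,0,-0.2,0,73],
    [0.15,0,-0.2,0,73],
    [0,0,0,0,73],
  ],
)

```text
t: 6.25
ee_pos: [665.0, 145.2, 186.0]
orientation: [3.139, 0.098, -0.018]
ft_force: [-14.2, -1.6, 2.4]
width: 64.3
grasp_force: 7.2
```

Run:
```python
from st import *
im=optics.get_image('wrist');cv2.imwrite('pics/w5raw.png',im)
f=1.5;im=cv2.resize(im,None,fx=f,fy=f,interpolation=2)
for r in(0,8):
 for u,y in((0,65),(0,-65),(-35,20),(-35,-20),(0,20),(0,-20)):
    q=proj('wrist',rk(p,191+u+r,145+y,16))[0]*f;cv2.circle(im,(int(q[0]),int(q[1])),2,(0,255,0) if r==0 else (255,0,255),-1)
cv2.imwrite('pics/w5.png',im)
```

```text
6.25 [665.  145.2 186. ] yaw 3.5824386947400444 64.33364570508374 [-14.25  -1.57   2.37]
```

View pics/w5.png

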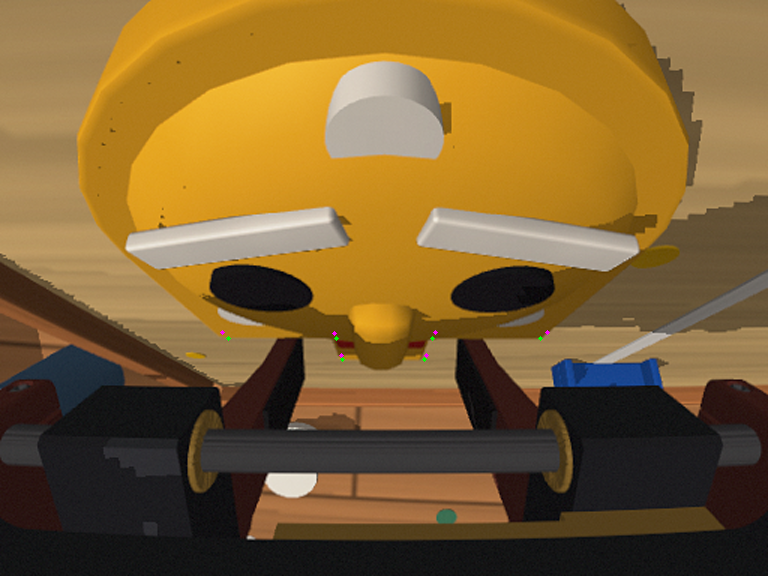

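The fingertips sit under the cheek edges and the chin is centred between them (x≈382). Continuing the lift.

Request:
move_arm(
  rows=[
    [0.16,0,-0.19,0,73],
    [0.16,0,-0.19,0,73],
    [0.16,0,-0.19,0,73],
    [0.16,0,-0.19,0,73],
    [0,0,0,0,73],
  ],
)

```text
t: 6.92
ee_pos: [671.3, 145.6, 193.6]
orientation: [3.139, 0.098, -0.019]
ft_force: [-14.6, -0.8, 2.3]
width: 63.7
grasp_force: 7.4
```

Run:
```python
from st import *
# gold mask shift along slope seen by scene camera
im=optics.get_image('scene');a=cv2.imread('pics/scene0.png')
def m(i):
    h=cv2.cvtColor(i,cv2.COLOR_BGR2HSV);k=cv2.inRange(h,(20,180,120),(30,255,255));k[:,:250]=0;k[:150]=0;k[205:]=0;k[:,330:]=0
    ys,xs=np.nonzero(k);return len(xs),xs.mean(),ys.mean(),xs.min(),xs.max(),ys.min(),ys.max()
print(m(a),m(im))
for s in(261,278):print(proj('scene',rk(p,s,145,20))[0])
cv2.imwrite('pics/s5.png',cv2.resize(im[120:230,220:370],None,fx=4,fy=4,interpolation=2))
```

```text
6.925 [671.3 145.6 193.6] yaw 3.5828717974768303 63.71272035108995 [-14.62  -0.8    2.3 ]
(335, np.float64(298.19701492537314), np.float64(177.25970149253732), np.int64(271), np.int64(317), np.int64(165), np.int64(199)) (296, np.float64(304.1418918918919), np.float64(176.15202702702703), np.int64(275), np.int64(320), np.int64(164), np.int64(200))
[295.71556236 176.35104343]
[298.95733671 175.53142445]
```

View pics/s5.png

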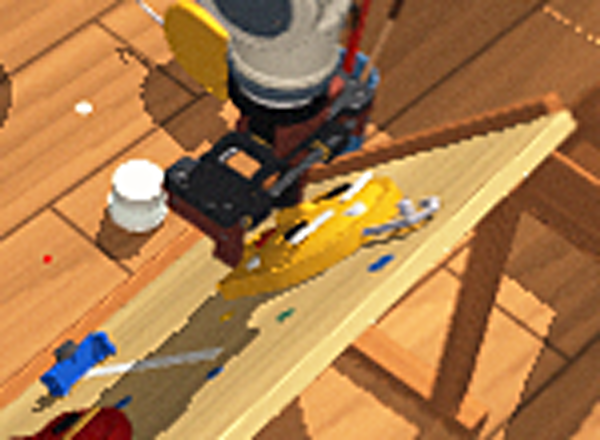

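The mask rises with the fingers, its hook moving up past the peg. It has gone about 17.5 mm so far; continuing to about 35 mm.

Request:
move_arm(
  rows=[
    [0.16,0,-0.19,0,73],
    [0.16,0,-0.19,0,73],
    [0.16,0,-0.19,0,73],
    [0.16,0,-0.19,0,73],
    [0.16,0,-0.19,0,73],
    [0.16,0,-0.19,0,73],
    [0.16,0,-0.19,0,73],
    [0,0,0,0,73],
  ],
)

```text
t: 7.98
ee_pos: [682.4, 146.3, 206.8]
orientation: [3.139, 0.098, -0.019]
ft_force: [-15.9, -1.6, 2.9]
width: 64.0
grasp_force: 7.6
```

Request:
move_arm(
  rows=[
    [0,0.2,0,0,73],
    [0,0.3,0,0,73],
    [0,0.3,0,0,73],
    [0,0.2,0,0,73],
    [0,0,0,0,73],
  ],
)

```text
t: 8.6
ee_pos: [684.4, 138.2, 208.2]
orientation: [-3.138, -0.099, 0.013]
ft_force: [-12.9, 5.1, 5.3]
width: 63.9
grasp_force: 6.5
```

```bash
cat > chin.py <<'E'
from st import *
# chin/cheek in wrist picture relative to fingers: yellow extents near cheek edge row & red lips centre
im=optics.get_image('wrist');h=cv2.cvtColor(im,cv2.COLOR_BGR2HSV)
k=cv2.inRange(h,(18,150,60),(32,255,255));k[:, :60]=0
n,l,s,c=cv2.connectedComponentsWithStats(k);i=1+np.argmax(s[1:,4]);k=(l==i)
for r in range(200,250,4):
    xs=np.nonzero(k[r])[0]
    if len(xs):print(r,xs.min(),xs.max(),(xs.min()+xs.max())/2,len(xs))
r=cv2.inRange(h,(0,180,60),(6,255,255));r[:205]=0;r[245:]=0;r[:,:215]=0;r[:,300:]=0;ys,xs=np.nonzero(r);print('lips',len(xs),xs.min() if len(xs) else 0,xs.max() if len(xs) else 0)
import sys
if len(sys.argv)>1: cv2.imwrite(sys.argv[1],cv2.resize(im,None,fx=1.5,fy=1.5,interpolation=2))
E
python3 chin.py pics/w6.png
python3 -c "
import sys;sys.argv=['x']
import cv2,numpy as np
im=cv2.imread('pics/w5raw.png');h=cv2.cvtColor(im,cv2.COLOR_BGR2HSV)
k=cv2.inRange(h,(18,150,60),(32,255,255));k[:,:60]=0
for r in range(200,250,4):
    xs=np.nonzero(k[r])[0]
    if len(xs):print('before',r,xs.min(),xs.max(),(xs.min()+xs.max())/2,len(xs))
"
```

```text
8.6 [684.4 138.2 208.2] yaw 3.6178212341733107 63.918643491260056 [-12.87   5.08   5.27]
200 115 394 254.5 161
204 120 383 251.5 179
208 125 379 252.0 236
212 130 374 252.0 213
216 135 370 252.5 202
220 139 364 251.5 226
224 144 360 252.0 217
228 221 282 251.5 38
232 222 281 251.5 40
236 224 280 252.0 57
240 227 278 252.5 52
244 241 260 250.5 20
lips 69 222 280
before 200 118 390 254.0 150
before 204 123 386 254.5 171
before 208 128 381 254.5 237
before 212 132 376 254.0 214
before 216 137 371 254.0 204
before 220 141 366 253.5 226
before 224 146 361 253.5 216
before 228 222 284 253.0 39
before 232 224 282 253.0 40
before 236 124 281 202.5 69
before 240 239 268 253.5 30
before 244 244 263 253.5 20
```

The mask follows sideways with about 1 mm of slip. Continuing to slide past the peg.

Request:
move_arm(
  rows=[
    [0,0.4,0,0,73],
    [0,0.4,0,0,73],
    [0,0.4,0,0,73],
    [0,0.4,0,0,73],
    [0,0.4,0,0,73],
    [0,0.4,0,0,73],
    [0,0.4,0,0,73],
    [0,0,0,0,73],
  ],
)

```text
t: 9.65
ee_pos: [687.9, 109.4, 208.4]
orientation: [-3.139, -0.099, 0.007]
ft_force: [-6.8, 2.0, 2.6]
width: 63.8
grasp_force: 3.5
```

```bash
python3 chin.py pics/w7.png
```

```text
9.65 [687.9 109.4 208.4] yaw 3.6298335816211007 63.772306452005445 [-6.76  1.98  2.56]
200 100 378 239.0 156
204 105 374 239.5 175
208 111 370 240.5 247
212 116 366 241.0 221
216 121 362 241.5 206
220 127 358 242.5 232
224 132 353 242.5 222
228 216 274 245.0 43
232 219 274 246.5 40
236 215 273 244.0 59
240 217 272 244.5 56
244 225 250 237.5 26
lips 63 215 271
```

Request:
move_arm(
  rows=[
    [0,0.4,0,0,73],
    [0,0.4,0,0,73],
    [0,0.4,0,0,73],
    [0,0.4,0,0,73],
    [0,0.4,0,0,73],
    [0,0,0,0,73],
  ],
)

```text
t: 10.45
ee_pos: [689.7, 89.2, 208.4]
orientation: [-3.139, -0.099, 0.005]
ft_force: [-5.8, 1.3, 2.5]
width: 63.9
grasp_force: 2.6
```

```bash
python3 chin.py pics/w8.png; python3 -c "
from h import *
cv2.imwrite('pics/top8.png',cv2.resize(optics.get_image('top')[60:190,130:300],None,fx=4,fy=4,interpolation=2))"
```

```text
10.45 [689.7  89.2 208.4] yaw 3.6201509435705517 63.91166076476279 [-5.83  1.28  2.47]
200 94 374 234.0 156
204 99 370 234.5 173
208 105 366 235.5 237
212 110 362 236.0 224
216 116 358 237.0 208
220 121 354 237.5 234
224 127 350 238.5 224
228 209 271 240.0 50
232 212 270 241.0 41
236 211 270 240.5 60
240 213 269 241.0 57
244 218 245 231.5 28
248 228 236 232.0 9
lips 56 251 267
```

View pics/top8.png

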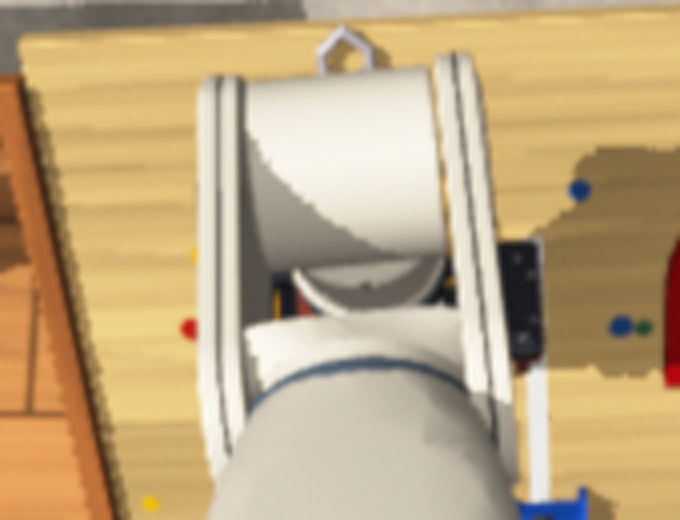

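The hook (345,35) is now well right of the peg, at about (276,120) in the crop and hidden by the arm, so it is off. Next, measure the mask's position and tilt on the board from the wrist image.

```bash
cat > pose.py <<'E'
from st import *
def inrack(px,n0):
    o_,d=ray('wrist',px);c,s=np.cos(p[2]),np.sin(p[2]);Q=np.array([[c,s,0],[-s,c,0],[0,0,1]])
    a=Q@(o_-np.array([p[0],p[1],30]));d=d@Q.T
    N=np.array([-s5,0,c5]);U=np.array([c5,0,s5])
    t=(n0-a@N)/(d@N);X=a+t[:,None]*d;return X@U,X[:,1]
def mask(im):
    h=cv2.cvtColor(im,cv2.COLOR_BGR2HSV);k=cv2.inRange(h,(18,150,60),(32,255,255));k[:,:60]=0
    n,l,s,c=cv2.connectedComponentsWithStats(k);return l==1+np.argmax(s[1:,4])
im=optics.get_image('wrist');k=mask(im)
L=[];Rr=[]
for r in range(200,258):
    xs=np.nonzero(k[r])[0]
    if len(xs) and xs.max()-xs.min()>150: L.append((xs.min(),r));Rr.append((xs.max()+1,r))
last=L[-1][1]
sl,yl=inrack(L[:-3],16);sr,yr=inrack(Rr[:-3],16)
al,ar=np.polyfit(sl,yl,1),np.polyfit(sr,yr,1)
print('slopes deg',np.degrees(np.arctan([al[0],ar[0]])),'width',np.polyval(al,sl.mean())-np.polyval(ar,sl.mean()),'centre y at s',sl.mean(),(np.polyval(al,sl.mean())+np.polyval(ar,sl.mean()))/2)
print('cheek edge s L,R',inrack([L[-1],Rr[-1]],16),'row',last)
# corners: lowest yellow row near each cheek corner
for a,b in((L[-1][0]+8,L[-1][0]+25),(Rr[-1][0]-25,Rr[-1][0]-8)):
    q=[(c,np.nonzero(k[:240,c])[0].max()+1) for c in range(a,b,4)];s_,y_=inrack(q,16);print('low edge s',s_.round(1),y_.round(0))
Minv=(M.T@(rk(p,0,0,0)-o['ee_pos']));t=o['ee_pos'];c,s=np.cos(p[2]),np.sin(p[2]);dx,dy=t[:2]-p[:2]
print('TCP rack y',-s*dx+c*dy,'x',c*dx+s*dy)
cv2.imwrite('pics/w9raw.png',im)
E
python3 pose.py
```

```text
10.55 [689.7  89.2 208.5] yaw 3.62832367192099 64.3338070712758 [-5.24  1.35  2.28]
slopes deg [0.73560868 0.92445061] width 133.0788366979568 centre y at s 251.7639668695471 98.52857738040636
cheek edge s L,R (array([226.72633708, 227.08344895]), array([164.60597004,  31.57323223])) row 226
low edge s [224.7 224.8 224.8 224.9 224.9] [160. 158. 155. 153. 150.]
low edge s [225.2 225.2 225.1 225.1 225.1] [46. 44. 41. 39. 37.]
TCP rack y 90.36874308427511 x 123.02750211235569
```

Tilt is under 1°, cheek edge at s≈226 (raised 35 mm), mask y≈98.5. Sliding on to the middle.

Request:
move_arm(
  rows=[
    [0,0.4,0,0,73],
    [0,0.5,0,0,73],
    [0,0.5,0,0,73],
    [0,0.5,0,0,73],
    [0,0.5,0,0,73],
    [0,0.5,0,0,73],
    [0,0.5,0,0,73],
    [0,0.5,0,0,73],
    [0,0.4,0,0,73],
    [0,0,0,0,73],
  ],
)

```text
t: 11.85
ee_pos: [692.5, 46.2, 208.4]
orientation: [-3.139, -0.099, 0.005]
ft_force: [-5.2, 1.6, 2.0]
width: 64.2
grasp_force: 2.4
```

```bash
python3 pose.py
```

```text
11.85 [692.5  46.2 208.4] yaw 3.6165467008173287 64.2384044289782 [-5.22  1.63  2.05]
slopes deg [0.95835242 1.09405746] width 133.59501640290446 centre y at s 251.2165011644314 56.66209983162834
cheek edge s L,R (array([225.34538258, 225.54410933]), array([102.76280446,   4.58537056])) row 227
low edge s [223.3 223.3 223.4 223.4 223.4] [98. 96. 93. 91. 88.]
low edge s [225.7 225.7 225.6 223.5 223.5] [20. 17. 15. 12. 10.]
TCP rack y 47.23928567292826 x 123.11631424735741
```

Request:
move_arm(
  rows=[
    [0,0.5,0,0,73],
    [0,0.6,0,0,73],
    [0,0.6,0,0,73],
    [0,0.6,0,0,73],
    [0,0.6,0,0,73],
    [0,0.6,0,0,73],
    [0,0.6,0,0,73],
    [0,0.6,0,0,73],
    [0,0.6,0,0,73],
    [0,0.4,0,0,73],
  ],
)

```text
t: 13.15
ee_pos: [696.0, -10.4, 208.4]
orientation: [-3.139, -0.099, 0.005]
ft_force: [-5.2, 3.3, 2.4]
width: 64.4
grasp_force: 2.4
```

```bash
python3 pose.py; python3 -c "
from pose import *" >/dev/null
python3 - <<'E'
from pose import *
k=cv2.inRange(cv2.cvtColor(im,cv2.COLOR_BGR2HSV),(100,150,60),(130,255,255));k[:,:215]=0;k[:,310:]=0
n,l,s,c=cv2.connectedComponentsWithStats(k);print(s[1:][s[1:,4]>20])
E
```

```text
13.15 [696.  -10.4 208.4] yaw 3.629142545480386 64.35056447759415 [-5.21  3.25  2.45]
slopes deg [0.81005209 1.25656699] width 133.7984908097113 centre y at s 251.3073935416135 1.152336215720041
cheek edge s L,R (array([225.0671695 , 225.54890689]), array([ 67.52098495, -64.85326022])) row 227
low edge s [223.  223.1 223.1 223.2 223.2] [63. 61. 58. 56. 53.]
low edge s [225.7 223.6 223.6 223.5 223.5] [-49. -52. -55. -57. -60.]
TCP rack y -9.454508913231958 x 123.1475495040641
13.25 [696.  -10.8 208.4] yaw 3.615358088055202 64.05262999420822 [-4.73  1.21  1.76]
slopes deg [0.69271718 1.00670199] width 133.94702635454456 centre y at s 251.3201478154262 1.2007348988202935
cheek edge s L,R (array([225.09981394, 225.50238288]), array([ 66.97719458, -66.00292716])) row 227
low edge s [223.1 223.1 223.2 223.2 223.3] [63. 60. 58. 55. 53.]
low edge s [223.6 223.6 223.5 223.5 223.5] [-51. -54. -56. -59. -61.]
TCP rack y -9.830707658329588 x 123.16345029632527
[[ 215  250   55   23 1054]]
```

The mask is centred to about 1 mm. Lowering along the slope.

Request:
move_arm(
  rows=[
    [-0.16,0,0.19,0,73],
    [-0.32,0,0.38,0,73],
    [-0.32,0,0.38,0,73],
    [-0.32,0,0.38,0,73],
    [-0.32,0,0.38,0,73],
    [-0.32,0,0.38,0,73],
    [-0.32,0,0.38,0,73],
    [-0.32,0,0.38,0,73],
    [-0.16,0,0.19,0,73],
    [0,0,0,0,73],
  ],
)

```text
t: 14.55
ee_pos: [671.3, -12.7, 177.8]
orientation: [-3.14, -0.098, 0.002]
ft_force: [-1.4, -0.1, -1.6]
width: 63.9
grasp_force: 1.0
```

```bash
cat >> pose.py <<'E'
k=cv2.inRange(cv2.cvtColor(im,cv2.COLOR_BGR2HSV),(100,150,60),(130,255,255));k[:,:150]=0;k[:,360:]=0
n,l,s,c=cv2.connectedComponentsWithStats(k);print('blue',s[1:][s[1:,4]>20])
E
python3 pose.py
```

```text
14.55 [671.3 -12.7 177.8] yaw 3.592472676548381 63.91901150584722 [-1.42 -0.14 -1.6 ]
slopes deg [0.35047813 0.90029584] width 134.15318286334758 centre y at s 212.78855383291477 0.6410751693256813
cheek edge s L,R (array([186.20028704, 186.11344026]), array([ 40.84093156, -53.44909144])) row 228
low edge s [184.1 184.2 184.2 186.3 184.2] [36. 34. 31. 29. 27.]
low edge s [186.3 186.3 184.1 184.1 184.1] [-38. -41. -43. -46. -48.]
TCP rack y -10.218536983326118 x 98.34521542179348
blue [[ 204  242   68   26 1340]]
```

Request:
move_arm(
  rows=[
    [-0.16,0,0.19,0,73],
    [-0.32,0,0.38,0,73],
    [-0.32,0,0.38,0,73],
    [-0.32,0,0.38,0,73],
    [-0.32,0,0.38,0,73],
    [-0.32,0,0.38,0,73],
    [-0.32,0,0.38,0,73],
    [-0.32,0,0.38,0,73],
    [-0.32,0,0.38,0,73],
    [0,0,0,0,73],
  ],
)

```text
t: 15.85
ee_pos: [643.7, -14.4, 145.3]
orientation: [-3.14, -0.098, 0.003]
ft_force: [-2.4, -0.1, -1.8]
width: 63.9
grasp_force: 1.2
```

```bash
cat >> pose.py <<'E'
ys,xs=np.nonzero(k)
for r in range(ys.min(),ys.max()+1,3):
    x=xs[ys==r]; print(r,x.min(),x.max(),'n20:',[v.round(1).tolist() for v in inrack([(x.min(),r),(x.max()+1,r)],20)])
E
python3 pose.py; python3 -c "
import cv2;im=cv2.imread('pics/w9raw.png');cv2.imwrite('pics/w10.png',cv2.resize(im[180:300,130:380],None,fx=3.2,fy=3.2,interpolation=2))"
```

```text
15.85 [643.7 -14.4 145.3] yaw 3.589865784281095 63.9283223008035 [-2.43 -0.06 -1.75]
slopes deg [0.38867319 0.2730237 ] width 134.3009035025068 centre y at s 170.5372080552753 0.64227549491941
cheek edge s L,R (array([144.6241983 , 144.74767351]), array([ 67.16557305, -66.64935275])) row 227
low edge s [142.6 142.7 142.7 142.7 142.8] [63. 60. 58. 55. 53.]
low edge s [142.9 142.9 142.8 142.8 142.7] [-52. -54. -57. -59. -62.]
TCP rack y -10.210191166121996 x 70.73803561724638
blue [[201 229  75  30 963]]
229 269 274 n20: [[154.5, 154.5], [-19.9, -23.3]]
232 268 274 n20: [[148.4, 148.4], [-19.7, -23.7]]
235 203 274 n20: [[141.8, 141.8], [19.5, -24.2]]
238 203 274 n20: [[134.7, 134.7], [20.7, -24.7]]
241 203 274 n20: [[127.0, 127.0], [21.9, -25.3]]
244 203 274 n20: [[118.7, 118.7], [23.3, -25.9]]
247 203 274 n20: [[109.6, 109.7], [24.8, -26.6]]
250 203 275 n20: [[99.8, 99.9], [26.4, -28.0]]
253 203 274 n20: [[89.0, 89.1], [28.1, -28.1]]
256 202 273 n20: [[77.1, 77.3], [30.9, -28.1]]
```

View pics/w10.png

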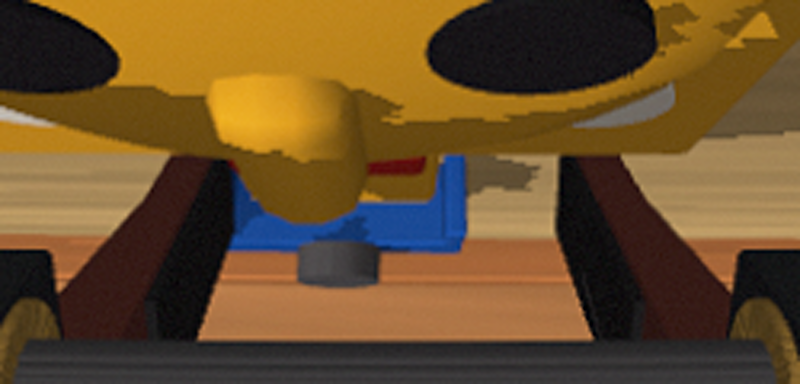

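The chin (right edge 437 px) lies between the lips (inner right 444 px), centred within about 1 mm and with the shelf just below. Lowering the last 19 mm gently.

Request:
move_arm(
  rows=[
    [-0.19,0,0.23,0,73],
    [-0.19,0,0.23,0,73],
    [-0.19,0,0.23,0,73],
    [-0.19,0,0.23,0,73],
    [-0.19,0,0.23,0,73],
    [-0.06,0,0.08,0,73],
    [-0.06,0,0.08,0,73],
    [0,0,0,0,73],
  ],
)

```text
t: 16.9
ee_pos: [633.8, -15.1, 132.7]
orientation: [-3.14, -0.098, 0.0]
ft_force: [-1.2, -0.7, 0.6]
width: 64.0
grasp_force: 0.8
```

```bash
python3 pose.py
```

```text
16.9 [633.8 -15.1 132.7] yaw 3.5908837259532578 64.04031497802254 [-1.23 -0.67  0.57]
slopes deg [0.57748755 0.37415826] width 134.36543947727074 centre y at s 154.72584227418585 0.5772221000970248
cheek edge s L,R (array([128.21360019, 128.03751021]), array([ 49.78571599, -66.18131279])) row 228
low edge s [126.2 126.2 126.2 126.3 126.3] [45. 43. 41. 38. 36.]
low edge s [126.2 128.2 126.1 126.1 126. ] [-51. -53. -56. -59. -61.]
TCP rack y -10.27623658310685 x 60.785430633140834
blue [[232 229  45  26 539]
 [202 235  24  20 196]]
229 269 276 n20: [[139.9, 139.8], [-19.9, -24.3]]
232 267 276 n20: [[133.8, 133.8], [-19.0, -24.8]]
235 202 276 n20: [[127.3, 127.3], [19.8, -25.3]]
238 202 276 n20: [[120.3, 120.3], [20.9, -25.9]]
241 203 276 n20: [[112.8, 112.8], [21.5, -26.5]]
244 203 276 n20: [[104.6, 104.6], [22.9, -27.1]]
247 203 276 n20: [[95.7, 95.8], [24.3, -27.8]]
250 203 275 n20: [[86.0, 86.1], [25.9, -27.9]]
253 203 274 n20: [[75.4, 75.5], [27.6, -27.9]]
```

Request:
move_arm(
  rows=[
    [-0.06,0,0.08,0,73],
    [-0.06,0,0.08,0,73],
    [-0.06,0,0.08,0,73],
    [-0.06,0,0.08,0,73],
    [0,0,0,0,73],
  ],
)

```text
t: 17.58
ee_pos: [631.3, -15.2, 129.4]
orientation: [-3.14, -0.098, 0.001]
ft_force: [-1.8, 0.3, 1.1]
width: 64.3
grasp_force: 0.8
```

```bash
python3 pose.py | head -7
```

```text
17.575 [631.3 -15.2 129.4] yaw 3.589230155950013 64.29064749969854 [-1.76  0.32  1.08]
slopes deg [0.63083255 0.77453306] width 134.33365726777208 centre y at s 151.16728194300765 0.6364221102665013
cheek edge s L,R (array([124.73679738, 124.58034893]), array([ 50.77192042, -65.9453055 ])) row 228
low edge s [122.7 122.7 122.8 122.8 122.8] [46. 44. 42. 39. 37.]
low edge s [122.7 122.7 122.6 122.6 122.6] [-51. -54. -56. -59. -61.]
TCP rack y -10.257579930329978 x 58.294755088165985
blue [[236 229  42  25 499]
```

Request:
move_arm(
  rows=[
    [-0.06,0,0.05,0,73],
    [-0.06,0,0.05,0,73],
    [0,0,0,0,73],
  ],
)

```text
t: 18.0
ee_pos: [630.2, -15.3, 128.4]
orientation: [-3.14, -0.098, 0.0]
ft_force: [-0.9, 0.0, -0.4]
width: 64.1
grasp_force: 0.5
```

```bash
python3 pose.py | head -7
```

```text
18.0 [630.2 -15.3 128.4] yaw 3.58873462359754 64.05578440298018 [-0.94  0.03 -0.42]
slopes deg [0.65517258 0.30353329] width 134.37684080546097 centre y at s 149.0441872368773 0.5958681921520892
cheek edge s L,R (array([122.53694833, 122.34191531]), array([ 48.57220189, -66.19136294])) row 228
low edge s [120.5 120.5 120.6 120.6 120.6] [44. 42. 39. 37. 34.]
low edge s [120.5 122.5 120.4 120.4 122.4] [-51. -53. -56. -59. -61.]
TCP rack y -10.243141805066163 x 57.16291554460814
blue [[237 229  41  25 489]
```

Request:
move_arm(
  rows=[
    [-0.06,0,0.04,0,73],
    [-0.06,0,0.04,0,73],
    [-0.06,0,0.04,0,73],
    [0,0,0,0,73],
  ],
)

```text
t: 18.55
ee_pos: [628.6, -15.4, 127.4]
orientation: [-3.14, -0.098, -0.0]
ft_force: [-0.7, 0.2, 0.4]
width: 64.3
grasp_force: 0.0
```

```bash
python3 pose.py | head -7
```

```text
18.55 [628.6 -15.4 127.4] yaw 3.5861775634240023 64.26514727595628 [-0.7   0.17  0.36]
slopes deg [0.39722927 1.19238373] width 134.25507857291086 centre y at s 147.1727682263457 0.5845856536913132
cheek edge s L,R (array([122.80226428, 122.61948032]), array([ 49.18692571, -65.65771045])) row 226
low edge s [122.9 122.9 120.9 120.9 120.9] [44. 42. 40. 38. 35.]
low edge s [120.8 120.8 120.7 120.7 120.7] [-51. -53. -56. -58. -61.]
TCP rack y -10.248348432966715 x 55.5258124985231
blue [[234 227  44  25 501]
```

The mask has stopped following and the pad force is 0, so the chin is on the shelf. Backing off.

Request:
move_arm(
  rows=[
    [-0.1,0,0,0,73],
    [-0.2,-0.2,0,0,73],
    [-0.4,-0.3,0,0,73],
    [-1,0,0,0,73],
    [-2,0,0,0,73],
    [-4,0,0,0,73],
    [-5,0,-1,0,73],
    [-5,0,-4,0,73],
    [-3,0,-4,0,73],
    [0,0,0,0,73],
  ],
)

```text
t: 19.85
ee_pos: [422.1, -23.4, 218.8]
orientation: [3.139, 0.098, 0.008]
ft_force: [0.3, -0.3, -0.8]
width: 64.0
grasp_force: 0.0
```

Run:
```python
from st import *
im=optics.get_image('scene')
a=cv2.resize(im[120:290,180:340],None,fx=3,fy=3,interpolation=2)
w=optics.get_image('wrist')
for s,y in((121,65),(121,-65),(124,65),(124,-65),(86,20),(86,-20)):
    q=proj('wrist',rk(p,s,y,16))[0];cv2.circle(w,(int(q[0]),int(q[1])),1,(0,255,0),-1)
b=w[0:200,100:420];b=cv2.resize(b,(480,300))
H=max(a.shape[0],300);o=np.zeros((H,a.shape[1]+b.shape[1],3),np.uint8);o[:a.shape[0],:a.shape[1]]=a;o[:300,a.shape[1]:]=b
o=cv2.resize(o,(800,int(H*800/o.shape[1])));cv2.imwrite('pics/end.png',o);print(o.shape)
```

```text
19.85 [422.1 -23.4 218.8] yaw 3.5724353243985063 63.983195580688935 [ 0.26 -0.27 -0.83]
(425, 800, 3)
```

View pics/end.png

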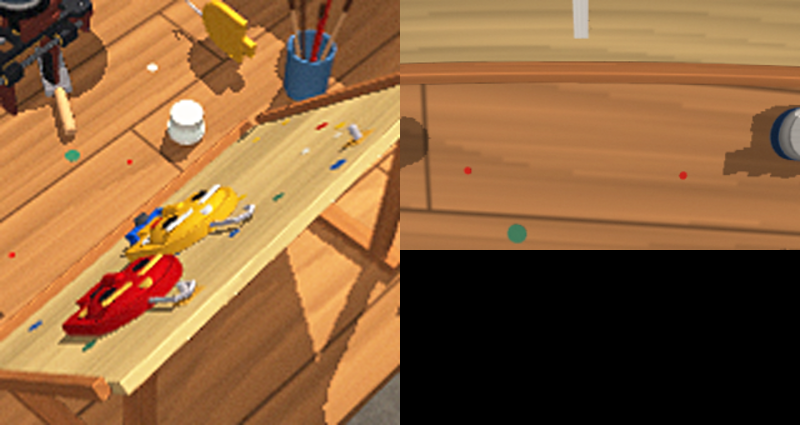

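The gold mask stands flat against the board on the blue rest (about (185,215)). The red mask is still hanging, the left peg is empty, the jar and brush pot are undisturbed, and the arm is clear.

```bash
python3 -c "
from h import *
print(close_job())"
```

```text
the job is handed in; nothing more can be done
None
```

The gold mask is off its peg and stands flat against the board with its chin in the blue rest, released with the arm clear; the red mask is still hanging, and the job is handed in at about 20 s.

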